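# Unclip the spray nozzle and put it in the caddy

### The arm

A 6-joint arm with a two-finger parallel gripper is mounted at the origin on the work surface. World frame = base frame: x ahead of the robot, y to its left, z up, the work surface at z = 0. Lengths are in m, angles in rad, forces in N, time in s.
With the tool pointing down it reaches from about 0.35 to 1 m from the base axis. Payload 7.1 kg.
Tool frame: the origin (TCP) lies between the finger pads; the fingertips stand 25 mm ahead of it and the grasp point (between the pads) lies 6 mm ahead of it; z points along the fingers, y is the line along which they close (so a half turn about z gives the same grasp; the last joint's range is limited). The gripper opens to 85 mm and grips with 20 to 120 N. Pads are 22 mm wide; open, the fingers measure 114 mm over their backs; the gripper's body (76 mm by 85 mm) begins 54 mm behind the grasp point. The pads swing forward as they close: fully open they stand 13 mm farther back than shut.
Start: joints at [1.249, 0.423, 1.63, -0, 1.089, -0.019], TCP at [0.186, 0.597, 0.256] pointing down, gripper open.
Joint ranges: [-3, 3], [-0.9, 2.11], [0.09, 2.58], [-1.31, 4.45], [0.11, 2.69], [-2.54, 2.54]. Speed limits (rad/s): [2.39, 2.39, 3.01, 3.14, 3.14, 3.14].

### API

Orientations are given as a unit quaternion [w, x, y, z].
In Python, from bench import robot gives the robot as it stands.
- The arm moves only by the tool jog_arm, never from a script. Its argument "motion" is a list of rows, each a list of 2 entries, a list of its own where there are three numbers: the shift along the world's x, y, z in cm, then the turn, a rotation vector about the world's x, y, z in degrees. In form: [[[dx, dy, dz], [ax, ay, az]], ...]. A call has 1 to 20 rows; each row shifts and turns the commanded pose from where the row before left it; what a row does not reach is not made up. A row lasts 1/10 s, in which the tool goes at most 50 mm and 8.59 degrees, less where a joint would pass 70% of its speed; a pose out of reach is approached as far as the arm can. A call is refused whole if a number of a shift passes 5 or a number of a turn 8.59, either way. A call with a gripper value outside its range is refused whole. "claw" is the gripper command: -1 is shut, 1 is fully open, values between are in proportion, set as the call begins (left out, the last holds). The fingers move at their own pace and stop on an object; the grip force is fixed at half the most. Time passes only in rows, so rows that do not move let the fingers close. It gives the time, the measured TCP pose, the force, the opening and the grip force at its end, in the units of the state.
- robot.sense(): the state, without advancing time (a new reading comes with each control period).
- robot.snapshot(name): name is "scene" or "top" or "wrist"; returns the picture (384x512x3 uint8, red, green, blue); there is no depth.
- robot.camera_info(name): a dict with "intrinsics" (3x3 intrinsics, pixels), "R" (3x3) and "t" (3): a world point X has camera coordinates R X + t. Camera axes: x right, y down, z forward; pixel columns grow to the right and rows downward; lengths in m; the calibration is good to about 2 mm. A picture is of the moment at which its call begins: read the wrist's pose just before it. camera_info takes no time and is no camera call; for the wrist camera it gives the pose at the moment of the call.
- robot.job_done(): hands the job in; it is judged then, once.
The state is a dict: "t": time; "joint_positions": joint angles; "qd": joint speeds; "tau": joint torques, N m; "tcp_pos": TCP position; "tool_rot": TCP orientation; "ft_force": force on the tool from outside, world axes, zero at the start; "wrist_torque": the same for the moment, N m; "width": opening from 0.0 (shut) to 1.0 (fully open); "grip_force": force on a finger pad.
Only numpy, scipy, OpenCV 4.12 (cv2) and the standard library are available. Lean on these libraries where they do the work, as an engineer would, in place of code of your own. Each camera call takes 0.05 s, during which the arm holds its last target. There are 200 camera calls.

### The job

The white fan nozzle is clipped into the socket of the spray wand's dock. Hold its release button down, without crushing it, while you pull the nozzle straight off the socket; never force the clip. Then set the nozzle down gently, right way up and flat on the floor of the steel caddy, let go, and leave the vase and spoon rest as they are.

Things in the scene. Friction and masses are not known exactly. Their poses are not given: they have to be found in the camera images.
- wand: Fixed grey dock of the spray wand. Origin on the shelf under the tab of the seated nozzle; +x runs into the socket, the nozzle comes off along -x. Flat deck 90 mm wide, top 8 mm above the shelf, from x = -113 to +112 mm, carries the nozzle. Socket: hollow housing 81 mm wide, x = 48 to 112, top 56 mm above the shelf; tube and grip, up to 70 mm high, go on to x = 255.
- socket_face (a point): Centre of the socket's open face on the deck: 48 mm along the dock's +x from its origin, 8 mm above the shelf. Inside, two catch ribs stand one behind the other: let the button up halfway and the clip catches again. The nozzle's rails are out of the socket once it has come about 45 mm along the dock's -x; do not lift before.
- nozzle: Loose white fan nozzle, about 0.2 kg, clipped in with 2 mm of play. Origin in its underside, below the tab; axes as the dock's when seated. Base plate 12 mm thick, 60 wide, x = -45 to 46 mm; fan mouth 74 mm wide, 18 high at x = -51 to -43. Two rails, 24 mm high, outer faces 60 mm apart, x = 46 to 90, sit in the socket with 1.5 mm clearance.
- tab_top (a point): Middle of the top of the nozzle's upright tab, 62 mm above the underside, straight above the nozzle's origin. The tab is what to pull and carry by: 10 mm thick along x, 40 mm wide along y, rising from the 12 mm base. On its -x side nothing but the base for 38 mm, so a finger has room; on its +x side the button pad, and the socket face 43 mm off.
- release: The release button with its clip, part of the nozzle. Origin coincides with the nozzle's when up, sinks along the nozzle's -z when pressed. Spring: about 2 N to start, 1 N more per mm; clip free from 6 mm (8 N), hard stop at 8 mm (10 N), then the force climbs steeply. Over 18 N from the fingers crushes it; over 15 N between clip and ribs breaks the clip.
- button (a point): Middle of the button pad (white, flat), 25 mm along +x from the tab's centre, 36 mm above the underside. Pad: x = 9 to 41 mm, 34 mm wide. Its true top lies up to 7 mm above or below this point, set differently each time and not measured: feel for it. A gripper opened about 20 mm astride the tab (closing along x) can press it with the +x fingertip, then pinch the tab.
- nozzle_mid (a point): Point in the nozzle's underside, 20 mm towards +x from its origin: the middle of its 141 mm length.
- caddy: Fixed stainless steel caddy: open slatted tray 220 mm (x) by 130 mm (y), 50 mm high, walls 4 mm, inner floor 4 mm above the shelf. Origin under its centre; the nozzle fits lengthwise, either way round.
- vase: Bystander: glass vase 170 mm high, 80 mm across; origin in the middle of its foot.
- spoon_rest: Bystander: wooden spoon rest 200 x 85 x 18 mm; origin under its centre.
There are look-alikes about, which are no part of the job. Leave any orange or turquoise look-alike of the nozzle alone.

How it is judged:
On the way, in this order (a step that is already met when the one before it is completed fails the run):
1. the button is held down far enough while the nozzle is still in the socket (z of release in the frame of nozzle below -0.0055 m and x of nozzle in the frame of wand above -0.01 m), for 0.05 s.
2. the nozzle is off the socket (x of nozzle in the frame of wand below -0.044 m), for 0.1 s.
At the end, for the whole second after the job is handed in: The nozzle lies at rest inside the caddy, flat on its floor (underside less than 10 mm above the caddy's foot, leaning under 0.12 rad, right way up), its middle within 60 mm of the caddy's centre (horizontal distance between nozzle_mid and caddy below 0.06 m and z of nozzle in the frame of caddy below 0.01 m and angle between nozzle's own z axis and vertical below 0.12 rad and linear speed of nozzle below 0.02 m/s); the robot touches nothing.
It fails at once if the button is pressed with more than 18 N (contact force between the fingers and release above 18 N).
It fails at once if the clip is forced: more than 15 N between the clip and the socket (contact force between release and wand above 15 N).
It fails at once if the nozzle is dropped or pushed into the caddy with more than 40 N (contact force between nozzle and caddy above 40 N).
It fails at once if the vase is moved more than 20 mm (distance of vase from where it was at the start of the episode above 0.02 m).
It fails at once if the spoon rest is moved more than 20 mm (distance of spoon_rest from where it was at the start of the episode above 0.02 m).
It also fails if it takes over 48 s, if anything falls off the work surface, if the arm or the gripper's body presses on something with over 40 N, if the wrist force passes 120 N, or if a joint passes its speed limit or range.

## Working session

There is one attempt and no reset: what is moved stays moved. The work goes in short steps, Python scripts to look and compute and a tool call to move; the robot and the scene stay as the last step left them, time stands still between calls to the robot, and variables do not carry over. Pictures are saved under pics/ and viewed, at most 10 in all, crops included, and the job is handed in when it is done.

Besides the shell and the picture viewer there is one more tool, called after "Emit:" by a JSON object that holds its "method" and its "body". jog_arm: Moves the arm, as the interface text tells. Its arguments: {"type":"object","properties":{"motion":{"type":"array","items":{"type":"array"}},"claw":{"type":"number"}},"required":["motion"]}

```bash
ls; mkdir -p pics; cat > h.py <<'E'
import numpy as np, cv2
from bench import robot
def snap(n,f):
    ci=robot.camera_info(n); im=robot.snapshot(n); cv2.imwrite('pics/'+f,im[:,:,::-1]); np.savez('pics/'+f+'.npz',K=ci['intrinsics'],R=ci['R'],t=ci['t'],im=im); return im
def load(f):
    d=np.load('pics/'+f+'.npz'); return d['K'],d['R'],d['t'],d['im']
def ray(f,uv,z):
    K,R,t,_=load(f); d=R.T@np.linalg.solve(K,[uv[0],uv[1],1.]); c=-R.T@t
    return c+d*(z-c[2])/d[2]
def proj(f,X):
    K,R,t,_=load(f); p=K@(R@np.array(X)+t); return p[:2]/p[2]
E
python3 - <<'E'
from h import *
snap('top','top0.png'); snap('scene','scene0.png')
K,R,t,_=load('top0.png'); print(-R.T@t,K[0,0]); print(R)
K,R,t,_=load('scene0.png'); print(-R.T@t,K[0,0])
s=robot.sense(); print({k:np.round(v,3) for k,v in s.items()})
E
```

```text
pics
[0.32286362 0.10953456 0.96230061] 394.6965685996718
[[ 2.06923983e-02 -9.99770339e-01  5.57610735e-03]
 [-9.70727027e-01 -2.14255513e-02 -2.39227893e-01]
 [ 2.39292423e-01 -4.62679258e-04 -9.70947435e-01]]
[ 0.90837036 -0.21092821  0.73046927] 352.01166521024027
{'t': np.float64(0.1), 'joint_positions': array([ 1.249,  0.424,  1.631,  0.   ,  1.089, -0.019]), 'qd': array([-0.002,  0.   , -0.003,  0.001, -0.001, -0.001]), 'tau': array([ 0.0000e+00, -5.5842e+01, -2.8244e+01, -0.0000e+00,  3.0000e-03,
       -0.0000e+00]), 'tcp_pos': array([0.186, 0.596, 0.256]), 'tool_rot': array([-0.   ,  0.151,  0.989, -0.001]), 'ft_force': array([-0.176, -0.344,  0.454]), 'wrist_torque': array([-0.06 ,  0.001,  0.038]), 'grip_force': np.float64(0.0), 'width': np.float64(1.001)}
```

View pics/top0.png

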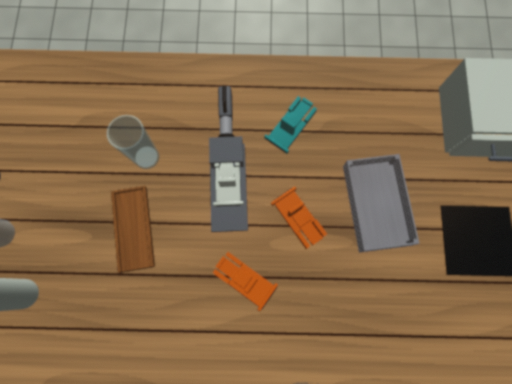

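View pics/scene0.png

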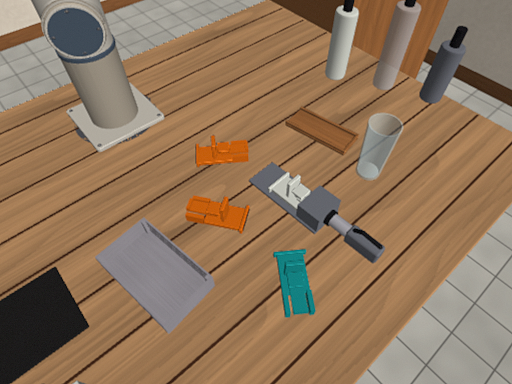

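The top view shows the white nozzle seated at (228,184). The look-alikes are orange at (300,217) and (246,280), and turquoise at (291,124). I choose the white one because it sits in the dock. The caddy is at (380,203), the vase's foot at (147,157) and the spoon rest at (133,230). Next I check the choice in a close crop and measure.

```bash
python3 - <<'E'
from h import *
K,R,t,im=load('top0.png')
a=cv2.resize(im[75:240,195:265],None,fx=3.5,fy=3.5,interpolation=cv2.INTER_CUBIC)
b=cv2.resize(im[140:260,335:425],None,fx=3.5,fy=3.5,interpolation=cv2.INTER_CUBIC)
c=np.zeros((600,600,3),np.uint8); c[:a.shape[0],:a.shape[1]]=a; c[:b.shape[0],260:260+b.shape[1]]=b
cv2.imwrite('pics/crop.png',c[:,:,::-1])
hsv=cv2.cvtColor(im,cv2.COLOR_RGB2HSV)
def big(m,box):
    k=np.zeros_like(m); x0,y0,x1,y1=box; k[y0:y1,x0:x1]=m[y0:y1,x0:x1]
    n,l,s,_=cv2.connectedComponentsWithStats(k); i=1+np.argmax(s[1:,4]); return (l==i).astype(np.uint8)
grey=((hsv[...,1]<70)&(hsv[...,2]<190)).astype(np.uint8)
white=((hsv[...,1]<50)&(hsv[...,2]>170)).astype(np.uint8)
w=big(white,(200,150,260,220)); ys,xs=np.nonzero(w); print('white bbox',xs.min(),xs.max(),ys.min(),ys.max())
cad=big(grey,(335,140,430,260)); cn=max(cv2.findContours(cad,0,2)[0],key=cv2.contourArea); r=cv2.boxPoints(cv2.minAreaRect(cn)); print('cad',r.round(1)); print(cv2.approxPolyDP(cv2.convexHull(cn),4,True)[:,0])
d=big(grey,(200,130,256,240)); cn=max(cv2.findContours(d,0,2)[0],key=cv2.contourArea); print('dock',cv2.approxPolyDP(cv2.convexHull(cn),2.5,True)[:,0])
# deck side edges
for y in range(170,230,8):
    x=np.nonzero(d[y]|w[y])[0]; print(y,x.min(),x.max(),ray('top0.png',(x.min()-.5,y),.008)[:2].round(4),ray('top0.png',(x.max()+.5,y),.008)[:2].round(4))
E
```

```text
white bbox 215 241 164 203
cad [[341.9 160.9]
 [401.8 149.9]
 [419.  243.5]
 [359.1 254.5]]
[[398 154]
 [418 243]
 [360 251]
 [344 165]
 [347 160]]
dock [[232 130]
 [241 137]
 [244 145]
 [247 228]
 [212 231]
 [209 139]
 [220 130]]
170 210 245 [0.6092 0.2407] [0.6112 0.15  ]
178 210 245 [0.5883 0.2396] [0.5903 0.1494]
186 210 245 [0.5675 0.2386] [0.5695 0.1487]
194 211 246 [0.5471 0.235 ] [0.5491 0.1456]
202 211 246 [0.5268 0.234 ] [0.5287 0.145 ]
210 211 246 [0.5067 0.2329] [0.5086 0.1444]
218 211 246 [0.4868 0.2319] [0.4887 0.1439]
226 211 247 [0.4671 0.2309] [0.469  0.1408]
```

View pics/crop.png

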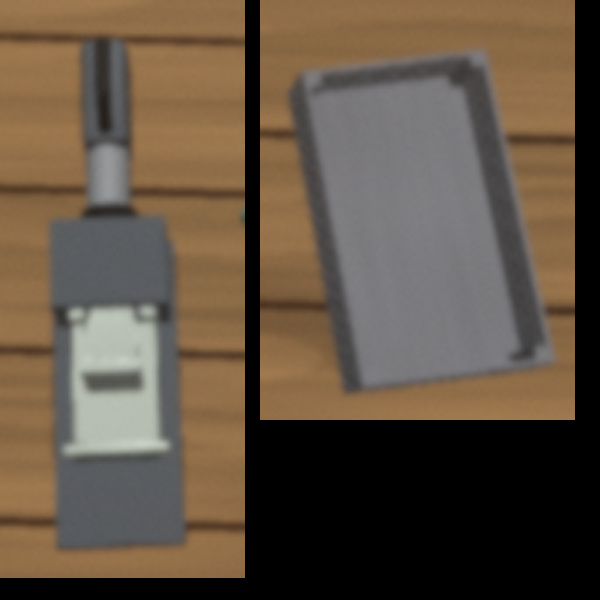

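The crop confirms the white nozzle: its tab stands upright at about pixel (227,181) and its rails go into the grey socket. The caddy is empty.

```bash
cat >> h.py <<'E'
from scipy.spatial.transform import Rotation as Ro
def toolR():
    q=robot.sense()['tool_rot']; return Ro.from_quat([q[1],q[2],q[3],q[0]])
E
python3 - <<'E'
from h import *
f='top0.png'; c=lambda x,y:(195+(x+.5)/3.5-.5,75+(y+.5)/3.5-.5)
print('tab top -x edge',[ray(f,c(x,373),.070).round(4) for x in(83,113,143)])
print('deck near end',[ray(f,c(*p),.008).round(4) for p in((57,548),(185,544))])
print('socket top near edge',[ray(f,c(*p),.056).round(4) for p in((53,305),(172,305))],'far',[ray(f,c(*p),.056).round(4) for p in((50,220),(163,217))])
b=lambda x,y:(335+(x-260+.5)/3.5-.5,140+(y+.5)/3.5-.5)
P=[ray(f,b(*p),.05) for p in((292,88),(485,50),(552,360))]+[ray(f,b(345,390),.0)]
print('caddy',np.round(P,4)); 
print('centre from diag',(P[0]+P[2])/2, np.linalg.norm(P[0]-P[1]),np.linalg.norm(P[1]-P[2]))
print('vase foot',ray(f,(147,157),0),'spoon',ray(f,(133,230),.018))
ci=robot.camera_info('wrist'); print('wristcam',-ci['R'].T@ci['t'],ci['R'][2],ci['intrinsics'][0,0]); print(toolR().as_matrix().round(3))
E
```

```text
tab top -x edge [array([0.5637, 0.2101, 0.07  ]), array([0.5641, 0.19  , 0.07  ]), array([0.5646, 0.17  , 0.07  ])]
deck near end [array([0.4544, 0.2292, 0.008 ]), array([0.4591, 0.1405, 0.008 ])]
socket top near edge [array([0.6154, 0.2345, 0.056 ]), array([0.6172, 0.1527, 0.056 ])] far [array([0.6776, 0.2398, 0.056 ]), array([0.6816, 0.161 , 0.056 ])]
caddy [[ 0.617  -0.0894  0.05  ]
 [ 0.6478 -0.225   0.05  ]
 [ 0.4327 -0.2557  0.05  ]
 [ 0.4149 -0.1306  0.    ]]
centre from diag [ 0.52483967 -0.17256213  0.05      ] 0.13904279484728913 0.21734465938225744
vase foot [0.64269538 0.40351949 0.        ] spoon [0.45188978 0.41500319 0.018     ]
wristcam [0.12261628 0.61528525 0.37343314] [ 0.25190352 -0.07864251 -0.96455169] 319.21362361730525
[[-0.955  0.298 -0.   ]
 [ 0.298  0.955 -0.001]
 [ 0.    -0.001 -1.   ]]
```

Emit:
{"method": "jog_arm", "body": {"motion": [[[3.2,-3.4,0],[0,0,-5.75]],[[3.2,-3.4,0],[0,0,-5.75]],[[3.2,-3.4,0],[0,0,-5.75]],[[3.2,-3.4,0],[0,0,-5.75]],[[3.2,-3.4,0],[0,0,-5.75]],[[3.2,-3.4,0],[0,0,-5.75]],[[3.2,-3.4,0],[0,0,-5.75]],[[3.2,-3.4,0],[0,0,-5.75]],[[3.2,-3.4,0],[0,0,-5.75]],[[3.2,-3.4,0],[0,0,-5.75]],[[3.2,-3.3,-1],[0,0,-5.75]],[[3.1,-3.3,-1],[0,0,-5.75]],[[0,0,0],[0,0,0]],[[0,0,0],[0,0,0]]], "claw": -0.53}}

```text
t: 1.5
tcp_pos: [0.5694, 0.1895, 0.2355]
tool_rot: [-0.001, 0.685, 0.729, -0.001]
ft_force: [0.1, 0.7, -0.1]
width: 0.237
grip_force: 0.0
```

```bash
python3 - <<'E'
from h import *
im=snap('wrist','w1.png'); cv2.imwrite('pics/w1b.png',cv2.resize(im,(800,600),interpolation=cv2.INTER_CUBIC)[:,:,::-1])
s=robot.sense(); print(s['t'],s['tcp_pos'].round(4),s['width'],s['ft_force'].round(2)); print(toolR().as_matrix().round(4))
f='w1.png'
print('pred tab', proj(f,[.569,.191,.07]),'cam',-load(f)[1].T@load(f)[2])
E
```

```text
1.55 [0.5689 0.1904 0.2358] 0.23330218495502372 [0.55 0.2  0.81]
[[-6.36e-02  9.98e-01 -1.30e-03]
 [ 9.98e-01  6.36e-02 -1.00e-04]
 [ 0.00e+00 -1.30e-03 -1.00e+00]]
pred tab [255.85436489 186.60612898] cam [0.56577125 0.25544191 0.35326924]
```

View pics/w1b.png

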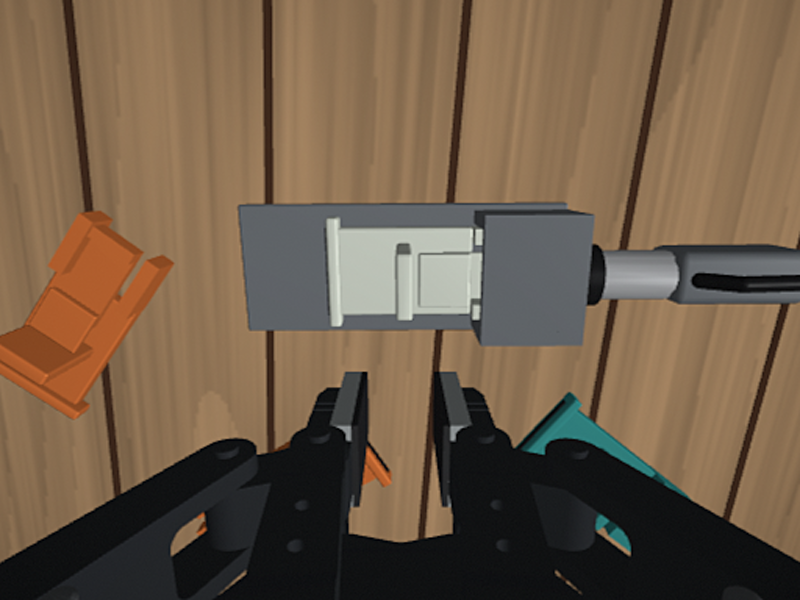

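The wrist view shows the seated nozzle: tab at about (404,285) in the 800-wide picture, button pad at (445,280), socket to the right, and the fingers centred at x≈401. I enlarge the tab area for exact edges.

```bash
python3 - <<'E'
from h import *
K,R,t,im=load('w1.png')
cv2.imwrite('pics/w1c.png',cv2.resize(im[125:225,200:315],None,fx=6,fy=6,interpolation=cv2.INTER_CUBIC)[:,:,::-1])
g=im[...,1].astype(int)
for y in (170,185,195,202): print(y,g[y,245:275])
E
```

```text
170 [193 194 193 193 195 195 200 172 116 146 185 189 190 192 194 195 199 215
 209 191 195 201 158 128 180 197 193 194 194 194]
185 [192 193 192 192 192 192 196 184 133 137 182 189 189 191 195 198 200 216
 209 190 194 199 157 137 185 194 191 191 192 192]
195 [192 192 193 192 192 193 196 184 131 129 178 190 190 193 196 200 202 217
 209 189 193 196 170 153 180 190 189 189 188 188]
202 [ 95  95  95  95  95  95  96  92  91 133 178 192 192 195 197 202 205 223
 196 117  91  95  96  97  97  96  97  97  97  97]
```

View pics/w1c.png

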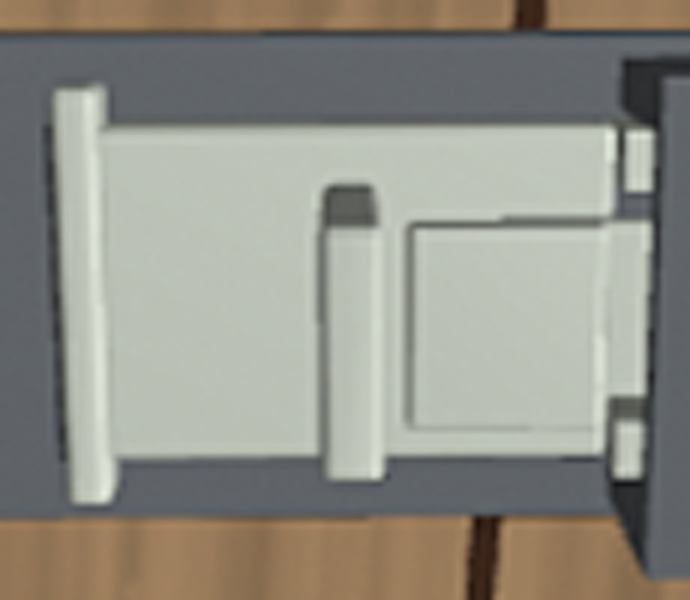

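The crop shows the tab's top face from (328,226) to (383,478) in crop pixels and the pad from (410,224) to (600,430).

```bash
python3 - <<'E'
from h import *
f='w1.png'; c=lambda x,y:(200+(x+.5)/6-.5,125+(y+.5)/6-.5)
P=[ray(f,c(*p),.070) for p in((326,227),(379,227),(327,479),(384,479))]; print('tab',np.round(P,4),np.mean(P,0).round(4))
print('widths',np.linalg.norm(P[0]-P[1]),np.linalg.norm(P[0]-P[2]))
for z in(.037,.044,.051): print('pad',z,[ray(f,c(*p),z).round(4) for p in((409,224),(409,430))])
Q=[ray(f,c(*p),.008) for p in((0,34),(500,30),(0,518),(500,513))]; print('deck',np.round(Q,4),np.degrees([np.arctan2(*(Q[1]-Q[0])[[1,0]]),np.arctan2(*(Q[3]-Q[2])[[1,0]])]))
S=[ray(f,c(*p),.056) for p in((663,76),(650,575))]; print('sock',np.round(S,4),np.degrees(np.arctan2(-(S[0]-S[1])[0],(S[0]-S[1])[1])))
M=[ray(f,c(*p),.026) for p in((54,88),(72,502),(103,88),(115,500))]; print('mouth',np.round(M,4))
print(robot.sense()['tcp_pos'])
E
```

```text
tab [[0.5659 0.2129 0.07  ]
 [0.5738 0.2134 0.07  ]
 [0.5684 0.1741 0.07  ]
 [0.5772 0.1746 0.07  ]] [0.5713 0.1938 0.07  ]
widths 0.00787084633071722 0.03893539576230696
pad 0.037 [array([0.5796, 0.2093, 0.037 ]), array([0.5822, 0.1742, 0.037 ])]
pad 0.044 [array([0.5793, 0.2104, 0.044 ]), array([0.5818, 0.176 , 0.044 ])]
pad 0.051 [array([0.579 , 0.2114, 0.051 ]), array([0.5814, 0.1778, 0.051 ])]
deck [[0.5065 0.2342 0.008 ]
 [0.5944 0.2403 0.008 ]
 [0.5079 0.1448 0.008 ]
 [0.6019 0.1517 0.008 ]] [4.00714211 4.19175564]
sock [[0.6159 0.2371 0.056 ]
 [0.6223 0.1571 0.056 ]] 4.592543230988196
mouth [[0.5188 0.2269 0.026 ]
 [0.5237 0.1543 0.026 ]
 [0.527  0.2275 0.026 ]
 [0.5313 0.1552 0.026 ]]
[0.56889414 0.19040212 0.23583977]
```

Emit:
{"method": "jog_arm", "body": {"motion": [[[0.26,0.31,-3],[0,0,0.45]],[[0,0,-3],[0,0,0]],[[0,0,-3],[0,0,0]],[[0,0,-2.4],[0,0,0]],[[0,0,-1.5],[0,0,0]],[[0,0,0],[0,0,0]],[[0,0,0],[0,0,0]],[[0,0,0],[0,0,0]]]}}

```text
t: 2.35
tcp_pos: [0.5727, 0.1943, 0.1088]
tool_rot: [0.001, 0.681, 0.732, 0.001]
ft_force: [0.1, 0.3, 0.6]
width: 0.236
grip_force: 0.0
```

```bash
python3 - <<'E'
from h import *
im=snap('wrist','w2.png'); cv2.imwrite('pics/w2b.png',cv2.resize(im[150:384,150:380],None,fx=2.5,fy=2.5,interpolation=cv2.INTER_CUBIC)[:,:,::-1])
s=robot.sense(); print(s['t'],s['tcp_pos'].round(4),s['width'],s['ft_force'].round(2)); print(toolR().as_matrix().round(4))
E
```

```text
2.4 [0.5728 0.1941 0.1088] 0.23845151047962057 [-0.06  0.85 -0.75]
[[-7.180e-02  9.974e-01  2.400e-03]
 [ 9.974e-01  7.180e-02  8.000e-04]
 [ 6.000e-04  2.400e-03 -1.000e+00]]
```

View pics/w2b.png

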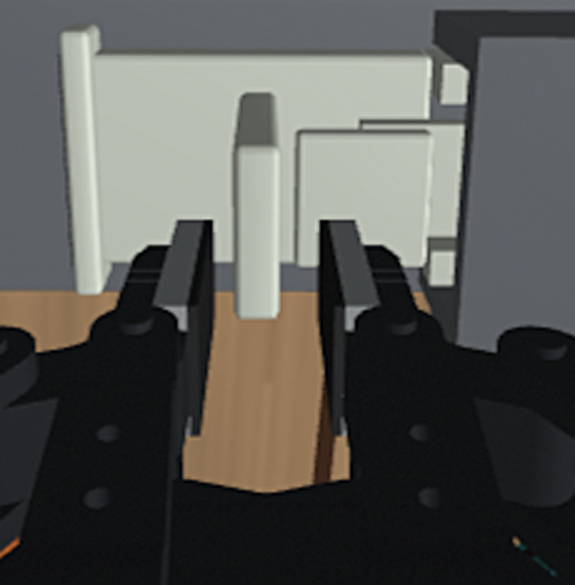

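The gripper's middle (column 266) is about 2 mm on the +x side of the tab (column 257), so I shift it and go down astride the tab.

Emit:
{"method": "jog_arm", "body": {"motion": [[[-0.2,0,-0.8],[0,0,0]],[[0,0,-0.8],[0,0,0]],[[0,0,-0.8],[0,0,0]],[[0,0,0],[0,0,0]],[[0,0,0],[0,0,0]]]}}

```text
t: 2.9
tcp_pos: [0.5697, 0.1935, 0.0827]
tool_rot: [-0.0, 0.681, 0.732, -0.0]
ft_force: [-0.2, -0.5, 0.1]
width: 0.234
grip_force: 0.0
```

```bash
cat > feel.py <<'E'
from h import *
F=[];Z=[]
for i in range(8):
    robot.snapshot('wrist'); s=robot.sense(); F.append(s['ft_force']); Z.append(s['tcp_pos'])
print(s['t'],'F',np.mean(F,0).round(2),'sd',np.std(F,0).round(2),'tcp',np.mean(Z,0).round(4),'w',s['width'].round(3),s['grip_force'])
E
python3 feel.py
```

```text
Traceback (most recent call last):
  File "feel.py", line 5, in <module>
    print(s['t'],'F',np.mean(F,0).round(2),'sd',np.std(F,0).round(2),'tcp',np.mean(Z,0).round(4),'w',s['width'].round(3),s['grip_force'])
                                                                                                     ^^^^^^^^^^^^^^^^
AttributeError: 'float' object has no attribute 'round'
```

```bash
sed -i "s/s\['width'\].round(3)/round(s['width'],3)/" feel.py; python3 feel.py
```

```text
3.7 F [-0.04  0.04  0.15] sd [0.42 0.57 0.48] tcp [0.57   0.1937 0.0834] w 0.236 0.0
```

Emit:
{"method": "jog_arm", "body": {"motion": [[[0,0,-0.2],[0,0,0]],[[0,0,-0.2],[0,0,0]],[[0,0,-0.1],[0,0,0]],[[0,0,0],[0,0,0]],[[0,0,0],[0,0,0]]]}}

```text
t: 4.2
tcp_pos: [0.5699, 0.1937, 0.0782]
tool_rot: [-0.0, 0.681, 0.732, -0.0]
ft_force: [-0.1, -0.3, 0.2]
width: 0.232
grip_force: 0.0
```

```bash
python3 feel.py
```

```text
4.6 F [-0.12 -0.06  0.07] sd [0.49 0.36 0.39] tcp [0.57   0.1937 0.0784] w 0.234 0.0
```

Emit:
{"method": "jog_arm", "body": {"motion": [[[0,0,-0.2],[0,0,0]],[[0,0,-0.2],[0,0,0]],[[0,0,0],[0,0,0]],[[0,0,0],[0,0,0]]]}}

```text
t: 5.0
tcp_pos: [0.57, 0.1937, 0.0744]
tool_rot: [0.0, 0.681, 0.732, 0.0]
ft_force: [0.1, -0.3, 2.2]
width: 0.235
grip_force: 0.9
```

```bash
python3 feel.py
```

```text
5.4 F [-0.09 -0.07  1.85] sd [0.59 0.26 0.26] tcp [0.57   0.1937 0.0744] w 0.234 0.9462755173444748
```

Contact at TCP z≈0.0744. Now I press.

Emit:
{"method": "jog_arm", "body": {"motion": [[[0,0,-0.2],[0,0,0]],[[0,0,-0.2],[0,0,0]],[[0,0,-0.1],[0,0,0]],[[0,0,0],[0,0,0]],[[0,0,0],[0,0,0]]]}}

```text
t: 5.9
tcp_pos: [0.5701, 0.1937, 0.0696]
tool_rot: [0.0, 0.681, 0.732, 0.0]
ft_force: [-1.6, 0.5, 5.9]
width: 0.237
grip_force: 3.3
```

```bash
python3 feel.py
```

```text
6.3 F [-1.01 -0.57  6.42] sd [0.21 0.33 0.37] tcp [0.5702 0.1937 0.0696] w 0.232 3.2796816668997053
```

Emit:
{"method": "jog_arm", "body": {"motion": [[[0,0,-0.1],[0,0,0]],[[0,0,-0.12],[0,0,0]],[[0,0,0],[0,0,0]],[[0,0,0],[0,0,0]]]}}

```text
t: 6.7
tcp_pos: [0.5702, 0.1937, 0.0676]
tool_rot: [0.0, 0.681, 0.732, 0.0]
ft_force: [-0.8, -0.6, 8.3]
width: 0.233
grip_force: 4.3
```

```bash
python3 feel.py
```

```text
7.1 F [-1.54 -0.85  8.72] sd [0.43 0.48 0.59] tcp [0.5702 0.1937 0.0676] w 0.237 4.247165633132681
```

Emit:
{"method": "jog_arm", "body": {"motion": [[[0,0,0],[0,0,0]],[[0,0,0],[0,0,0]],[[0,0,0],[0,0,0]]], "claw": -0.63}}

```text
t: 7.4
tcp_pos: [0.5716, 0.1939, 0.0681]
tool_rot: [0.001, 0.681, 0.732, 0.001]
ft_force: [1.5, -0.9, 8.4]
width: 0.186
grip_force: 4.1
```

```bash
python3 feel.py
```

```text
7.8 F [ 1.48 -1.13  8.5 ] sd [0.32 0.6  0.42] tcp [0.5716 0.1939 0.0681] w 0.191 4.094358855145401
```

Emit:
{"method": "jog_arm", "body": {"motion": [[[0,0,0],[0,0,0]],[[0,0,0],[0,0,0]],[[0,0,0],[0,0,0]]], "claw": -0.72}}

```text
t: 8.1
tcp_pos: [0.5717, 0.194, 0.0682]
tool_rot: [0.001, 0.681, 0.732, 0.002]
ft_force: [2.2, -1.0, 8.3]
width: 0.139
grip_force: 6.4
```

```bash
python3 feel.py
```

```text
8.5 F [ 1.95 -1.13  8.36] sd [0.48 0.38 0.48] tcp [0.5717 0.194  0.0682] w 0.139 6.392968244617805
```

Emit:
{"method": "jog_arm", "body": {"motion": [[[0,0,-0.07],[0,0,0]],[[0,0,0],[0,0,0]],[[0,0,0],[0,0,0]]]}}

```text
t: 8.8
tcp_pos: [0.5717, 0.1941, 0.0677]
tool_rot: [0.001, 0.681, 0.732, 0.002]
ft_force: [-0.1, -0.5, 11.0]
width: 0.141
grip_force: 7.0
```

```bash
python3 feel.py
```

```text
9.2 F [ 1.11 -0.28 10.36] sd [0.26 0.5  0.51] tcp [0.5717 0.1941 0.0677] w 0.14 6.9802380132023245
```

Emit:
{"method": "jog_arm", "body": {"motion": [[[0,0,0],[0,0,0]],[[0,0,0],[0,0,0]],[[0,0,0],[0,0,0]]], "claw": -0.8}}

```text
t: 9.5
tcp_pos: [0.571, 0.194, 0.0678]
tool_rot: [0.001, 0.681, 0.732, 0.001]
ft_force: [-1.5, -0.2, 13.3]
width: 0.109
grip_force: 41.4
```

```bash
python3 feel.py
```

```text
9.9 F [-1.28 -0.88 13.36] sd [0.49 0.47 0.45] tcp [0.571  0.194  0.0678] w 0.109 41.38038097880781
```

Pinched with 41 N, with the button held down. I pull a little and check the force.

Emit:
{"method": "jog_arm", "body": {"motion": [[[-0.2,-0.015,0.03],[0,0,0]],[[-0.2,-0.015,0],[0,0,0]],[[-0.1,-0.005,0],[0,0,0]],[[0,0,0],[0,0,0]]]}}

```text
t: 10.3
tcp_pos: [0.5671, 0.1939, 0.0678]
tool_rot: [0.001, 0.681, 0.732, 0.002]
ft_force: [3.7, -1.0, 5.9]
width: 0.105
grip_force: 41.3
```

```bash
python3 feel.py
```

```text
10.7 F [3.73 0.19 6.79] sd [0.5  0.44 0.33] tcp [0.5672 0.1939 0.0678] w 0.112 41.34458079817705
```

Emit:
{"method": "jog_arm", "body": {"motion": [[[-0.2,-0.015,0],[0,0,0]],[[-0.2,-0.015,0],[0,0,0]],[[-0.2,-0.015,0],[0,0,0]],[[-0.2,-0.015,0],[0,0,0]],[[-0.2,-0.015,0],[0,0,0]],[[0,0,0],[0,0,0]]]}}

```text
t: 11.3
tcp_pos: [0.5571, 0.1932, 0.0678]
tool_rot: [0.001, 0.681, 0.732, 0.002]
ft_force: [3.0, -0.2, 6.2]
width: 0.115
grip_force: 41.4
```

```bash
python3 feel.py
```

```text
11.7 F [3.6  0.48 7.12] sd [0.5  0.61 0.38] tcp [0.5571 0.1932 0.0678] w 0.109 41.460545130539685
```

Sliding freely. I carry on straight until it is well off the socket, 14 mm of about 60 done so far.

Emit:
{"method": "jog_arm", "body": {"motion": [[[-0.4,-0.03,0],[0,0,0]],[[-0.4,-0.03,0],[0,0,0]],[[-0.4,-0.03,0],[0,0,0]],[[-0.4,-0.03,0],[0,0,0]],[[-0.4,-0.03,0],[0,0,0]],[[0,0,0],[0,0,0]]]}}

```text
t: 12.3
tcp_pos: [0.5368, 0.1917, 0.0678]
tool_rot: [0.001, 0.681, 0.732, 0.002]
ft_force: [2.7, 0.6, 7.2]
width: 0.111
grip_force: 41.6
```

Emit:
{"method": "jog_arm", "body": {"motion": [[[-0.4,-0.03,0],[0,0,0]],[[-0.4,-0.03,0],[0,0,0]],[[-0.4,-0.03,0],[0,0,0]],[[-0.4,-0.03,0],[0,0,0]],[[-0.4,-0.03,0],[0,0,0]],[[-0.4,-0.03,0],[0,0,0]],[[-0.4,-0.03,0],[0,0,0]],[[0,0,0],[0,0,0]]]}}

```text
t: 13.1
tcp_pos: [0.509, 0.1896, 0.0678]
tool_rot: [0.001, 0.681, 0.732, 0.002]
ft_force: [2.1, 0.4, 7.9]
width: 0.108
grip_force: 41.8
```

```bash
python3 feel.py; python3 - <<'E'
from h import *
im=snap('wrist','w3.png'); cv2.imwrite('pics/w3b.png',cv2.resize(im[100:384,100:450],None,fx=2,fy=2)[:,:,::-1])
E
```

```text
13.5 F [2.31 0.76 8.95] sd [0.57 0.46 0.37] tcp [0.509  0.1897 0.0678] w 0.108 41.86252176761627
```

View pics/w3b.png

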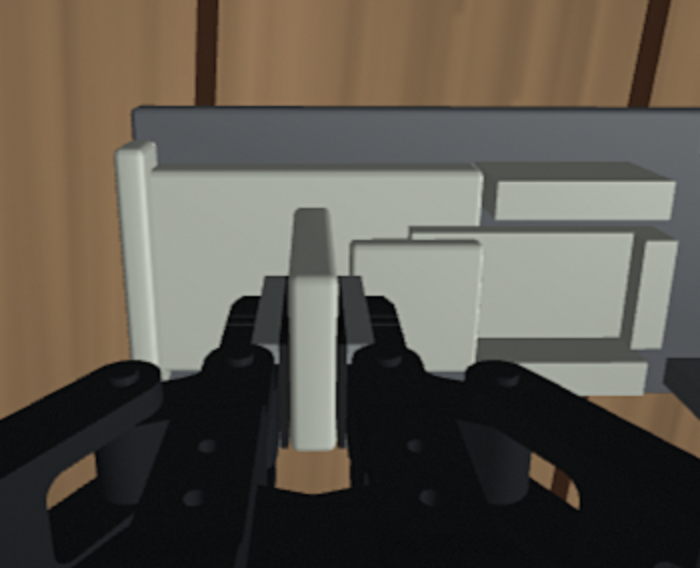

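The rails are fully out: their ends are at about (675,190) and (645,380), clear of the socket edge at (690,370). The button is still held and the tab is pinched. I lift.

Emit:
{"method": "jog_arm", "body": {"motion": [[[0,0,0.3],[0,0,0]],[[0,0,0.6],[0,0,0]],[[0,0,1],[0,0,0]],[[0,0,1.5],[0,0,0]],[[0,0,2],[0,0,0]],[[0,0,2],[0,0,0]],[[0,0,1.5],[0,0,0]],[[0,0,1],[0,0,0]],[[0,0,0.6],[0,0,0]],[[0,0,0],[0,0,0]]]}}

```text
t: 14.55
tcp_pos: [0.5072, 0.1891, 0.1726]
tool_rot: [0.0, 0.681, 0.732, 0.001]
ft_force: [-0.2, -0.2, -3.4]
width: 0.109
grip_force: 40.4
```

```bash
python3 feel.py
```

```text
14.95 F [-0.14 -0.07 -2.2 ] sd [0.38 0.28 0.41] tcp [0.5066 0.1888 0.1712] w 0.113 40.42300603352487
```

Emit:
{"method": "jog_arm", "body": {"motion": [[[0,-0.6,0],[0,0,0]],[[0,-1.2,0],[0,0,0]],[[0,-1.8,0],[0,0,0]],[[0,-2.3,0],[0,0,0.45]],[[0,-2.3,0],[0,0,0.45]],[[0,-2.3,0],[0,0,0.45]],[[0,-2.3,0],[0,0,0.45]],[[0,-2.3,0],[0,0,0.45]],[[0,-2.3,0],[0,0,0.45]],[[0,-2.3,0],[0,0,0.45]],[[0,-2.3,0],[0,0,0.45]],[[0,-2.3,0],[0,0,0.45]],[[0,-2.3,0],[0,0,0.45]],[[0,-2.3,0],[0,0,0.45]],[[0,-2.3,0],[0,0,0.45]],[[0,-2,0],[0,0,0]],[[0,-1.5,0],[0,0,0]],[[0,-1,0],[0,0,0]],[[0,-0.7,0],[0,0,0]],[[0,-0.3,0],[0,0,0]]]}}

```text
t: 16.95
tcp_pos: [0.5069, -0.1785, 0.1717]
tool_rot: [-0.0, 0.646, 0.763, -0.0]
ft_force: [-0.2, -0.8, -2.5]
width: 0.111
grip_force: 40.3
```

```bash
python3 feel.py; python3 - <<'E'
from h import *
im=snap('wrist','w4.png'); cv2.imwrite('pics/w4b.png',cv2.resize(im,(800,600))[:,:,::-1]); print(toolR().as_matrix().round(4))
E
```

```text
17.35 F [ 0.07  0.18 -2.32] sd [0.58 0.35 0.48] tcp [ 0.5069 -0.1777  0.1717] w 0.114 40.30850855866447
[[-0.1656  0.9862 -0.    ]
 [ 0.9862  0.1656  0.    ]
 [ 0.     -0.     -1.    ]]
```

View pics/w4b.png

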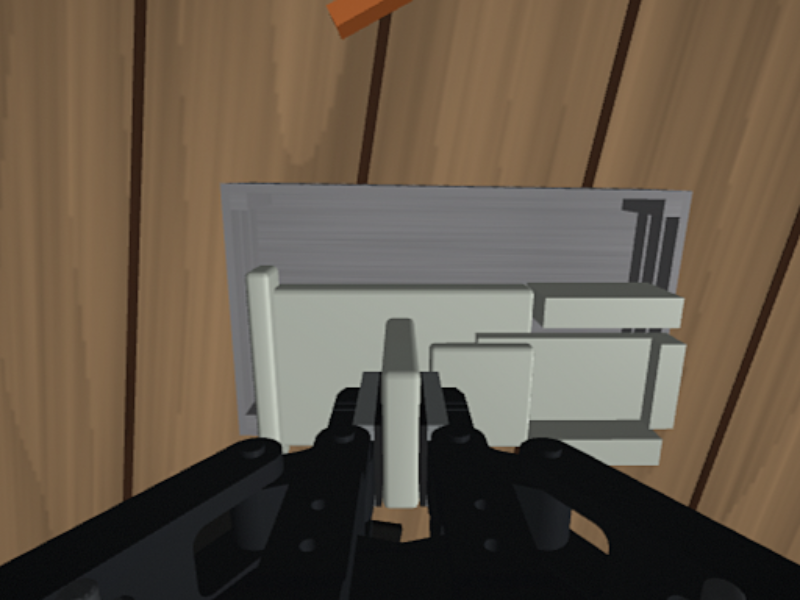

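The nozzle hangs level over the caddy. The caddy's +y rim runs from (222,184) to (690,191), parallel to the nozzle. I check the offset.

```bash
python3 - <<'E'
from h import *
f='w4.png'; k=.64
A=ray(f,(222*k,184*k),.05);B=ray(f,(690*k,191*k),.05); d=(B-A)/np.linalg.norm(B-A); print(A,B,np.linalg.norm(B-A),np.degrees(np.arctan2(d[1],d[0])))
n=np.array([d[1],-d[0],0]); c=(A+B)/2+n*.065; print('centre',c,'tcp target',c-.02*d)
E
```

```text
[ 0.4150195  -0.12940871  0.05      ] [ 0.63062608 -0.09636673  0.05      ] 0.21812375349756105 8.712864167577827
centre [ 0.53266917 -0.17713761  0.05      ] tcp target [ 0.51289997 -0.18016727  0.05      ]
```

Emit:
{"method": "jog_arm", "body": {"motion": [[[0.3,-0.12,-0.5],[0,0,-0.3]],[[0.3,-0.13,-1],[0,0,-0.3]],[[0,0,-1.5],[0,0,0]],[[0,0,-1.5],[0,0,0]],[[0,0,-1.5],[0,0,0]],[[0,0,-1.5],[0,0,0]],[[0,0,-1],[0,0,0]],[[0,0,-0.7],[0,0,0]],[[0,0,-0.4],[0,0,0]],[[0,0,-0.2],[0,0,0]],[[0,0,0],[0,0,0]],[[0,0,0],[0,0,0]]]}}

```text
t: 18.6
tcp_pos: [0.5133, -0.1807, 0.0742]
tool_rot: [0.0, 0.65, 0.76, 0.0]
ft_force: [-0.3, -0.3, -2.3]
width: 0.116
grip_force: 40.3
```

```bash
python3 feel.py
```

```text
19.0 F [ 0.18 -0.31 -2.15] sd [0.4  0.39 0.59] tcp [ 0.5131 -0.1806  0.0741] w 0.11 40.252001794287935
```

Emit:
{"method": "jog_arm", "body": {"motion": [[[0,0,-0.2],[0,0,0]],[[0,0,-0.2],[0,0,0]],[[0,0,-0.2],[0,0,0]],[[0,0,-0.1],[0,0,0]],[[0,0,-0.1],[0,0,0]],[[0,0,0],[0,0,0]],[[0,0,0],[0,0,0]]]}}

```text
t: 19.7
tcp_pos: [0.5129, -0.1805, 0.0657]
tool_rot: [-0.0, 0.65, 0.76, -0.0]
ft_force: [0.1, -0.4, -2.6]
width: 0.107
grip_force: 40.3
```

```bash
python3 feel.py
```

```text
20.1 F [-0.02 -0.05 -2.65] sd [0.48 0.21 0.25] tcp [ 0.513  -0.1806  0.0658] w 0.112 40.261275835800916
```

Emit:
{"method": "jog_arm", "body": {"motion": [[[0,0,-0.05],[0,0,0]],[[0,0,-0.05],[0,0,0]],[[0,0,-0.05],[0,0,0]],[[0,0,-0.05],[0,0,0]],[[0,0,0],[0,0,0]]]}}

```text
t: 20.6
tcp_pos: [0.5129, -0.1806, 0.0638]
tool_rot: [-0.0, 0.65, 0.76, -0.0]
ft_force: [-1.6, 0.9, 0.0]
width: 0.107
grip_force: 40.3
```

```bash
python3 feel.py
```

```text
21.0 F [-1.81 -0.2   1.37] sd [0.57 0.48 0.71] tcp [ 0.5129 -0.1806  0.0638] w 0.106 40.53770669968799
```

It rests on the floor. I open a little, then rise straight.

Emit:
{"method": "jog_arm", "body": {"motion": [[[0,0,0],[0,0,0]],[[0,0,0],[0,0,0]],[[0,0,0.2],[0,0,0]],[[0,0,0.3],[0,0,0]],[[0,0,0.5],[0,0,0]],[[0,0,1],[0,0,0]],[[0,0,2],[0,0,0]],[[0,0,3],[0,0,0]],[[0,0,3],[0,0,0]],[[0,0,3],[0,0,0]],[[0,0,2],[0,0,0]],[[0,0,0],[0,0,0]],[[0,0,0],[0,0,0]]], "claw": -0.53}}

```text
t: 22.3
tcp_pos: [0.5132, -0.1805, 0.2143]
tool_rot: [0.001, 0.65, 0.76, 0.0]
ft_force: [0.4, 0.2, -0.4]
width: 0.234
grip_force: 0.0
```

```bash
python3 feel.py; python3 - <<'E'
from h import *
im=snap('wrist','w5.png'); cv2.imwrite('pics/w5b.png',im[:,:,::-1])
f='w5.png'; c=[.5327,-.1771]
E
```

```text
22.7 F [-0.03 -0.02 -0.04] sd [0.58 0.58 0.51] tcp [ 0.5125 -0.1803  0.2129] w 0.229 0.0
```

View pics/w5b.png

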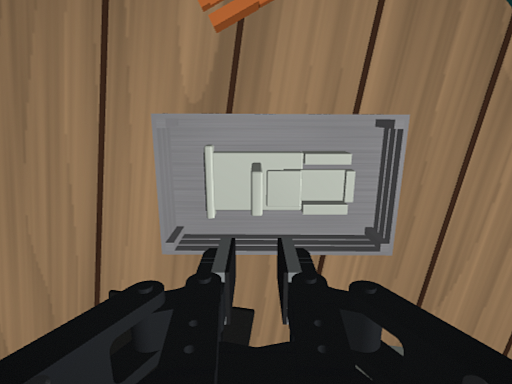

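The nozzle lies flat, upright and centred in the caddy, with its middle at about (280,183). The gripper is clear, with no force on it, so I hand the job in.

```bash
python3 -c "
from bench import robot
print(robot.job_done())"
```

```text
the job is handed in; nothing more can be done
None
```

I unclipped the white nozzle with its button held down, pulled it straight off, and set it down flat and upright near the caddy's centre; the job is handed in at about 23 s, but no verdict came back.

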